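# Pack two cheese wedges head to tail in a tray

### The job

Pack the two wedge-shaped pieces of cheese side by side in the small wooden tray, head to tail: the thick end of one beside the thin end of the other, their sloping cut faces towards each other and the straight rind sides towards the tray's two short walls, so that together they fill its rectangle. Both must lie flat on the tray's floor, square to its walls, and be let go. Leave the rectangular block of cheese where it is.

Things in the scene. Friction and masses are not known exactly. Their poses are not given: they have to be found in the camera images.
- tray: low rectangular wooden tray, fixed to the bench, starts empty. Outside 86 mm along its x, 146 mm along its y; walls 6 mm thick, rim 20 mm above the bench; inner floor 74 (x) x 134 (y) mm, 6 mm above the bench. The long walls run along its y, the short walls stand at its +y and -y ends. Origin: centre of its underside, on the bench; z up
- wedge_a: loose yellow cheese wedge lying flat, 50 mm high, 0.17 kg. Origin: underside, centre of the 56 (x) x 80 (y) mm rectangle round it; z up. Parallel upright ends: thick at x = -28 (y -40 to +40), thin at x = +28 (y +4 to +40). Straight side with brown rind at y = +40; sloping cut face from (-28, -40) to (+28, +4). Best gripped across the parallel ends (closing along x) at y = +22
- wedge_b: second wedge, same shape, size, mass and axes as wedge_a; either may take either place in the tray. Turned half round to each other, the two make a rectangle of 56 x 116 mm
- block: loose rectangular block of the same cheese, 56 mm (x) by 72 mm (y) by 50 mm high, brown rind on its +y side; origin: centre of its underside; z up. Not to be packed; it stays where it is.
Not all that is in view belongs to the job. Leave any red look-alike of the wedge_b alone.

How it is judged (in metres and radians):
At the end, for the whole second after the job is handed in: Both wedges rest flat on the tray's floor (within 4 mm, 5 degrees; origins within 45 mm of its middle), square to it within 15 degrees, turned half round to each other, sloping faces inward (each origin at least 15 mm to the sloping side of the other's); the block is not moved over 30 mm or tipped (z of each of wedge_a, wedge_b in the frame of tray below 0.01 m and horizontal distance between each of wedge_a, wedge_b and tray below 0.045 m and angle between each of wedge_a, wedge_b's own z axis and vertical below 0.09 rad and angle between the x axis of each of wedge_a, wedge_b and the x axis of tray, either way round below 0.26 rad and y of wedge_a in the frame of wedge_b below -0.015 m and y of wedge_b in the frame of wedge_a below -0.015 m and linear speed of each of wedge_a, wedge_b below 0.02 m/s); the robot touches nothing.
It fails at once if the rectangular block of cheese is moved by more than 30 mm or tipped over (distance of block from where it was at the start of the episode above 0.03 m or angle between block's own z axis and vertical above 0.5 rad).
It also fails if it takes over 51 s, if anything falls off the work surface, if the arm or the gripper's body presses on something with over 40 N, if the wrist force passes 120 N, or if a joint passes its speed limit or range.

### The arm

A 6-joint arm with a two-finger parallel gripper is mounted at the origin on a cart in front of the work surface, level with it; the furniture and walls round the work are solid. World frame = base frame: x ahead of the robot, y to its left, z up, the work surface at z = 0. Lengths are in m, angles in degrees, forces in N, time in s.
With the tool pointing down it reaches from about 0.325 to 0.775 m from the base axis. Payload 5.5 kg.
Tool frame: the origin (TCP) lies at the very end of the fingers, on their centre line; the grasp point (between the pads) lies 19 mm behind it; z points along the fingers, y is the line along which they close (so a half turn about z gives the same grasp; the last joint's range is limited). The gripper opens to 85 mm and grips with 20 to 120 N. Pads are 22 mm wide; open, the fingers measure 114 mm over their backs; the gripper's body (76 mm by 85 mm) begins 54 mm behind the grasp point. The pads swing forward as they close: fully open they stand 13 mm farther back than shut.
Start: joints at [66.022, 5.22, 70.514, -0, 104.267, -3.249], TCP at [0.212, 0.561, 0.231] pointing down, gripper open.
Joint ranges: [-164.24, 164.24], [-49.07, 125.15], [9.68, 141.18], [-86.29, 266.29], [3.28, 154.24], [-151.56, 151.56]. Speed limits (degrees/s): [147.25, 147.25, 172.46, 180, 180, 180].

### API

Orientations are given as a 3x3 rotation matrix whose columns are the frame's x, y, z axes.
In Python, from station import arm gives the robot as it stands.
- The arm moves only by the tool drive_tool, never from a script. Its argument "moves" is a list of rows, each a list of 5 numbers: the shift along the tool's x, y, z scaled (see below), then the turn about the tool's z scaled (see below), then the opening, from -1 (shut) to 1 (fully open), so that 0 is half open. A call has 1 to 8 rows; each row shifts and turns the commanded pose from where the row before left it, along the tool's axes as they then stand; what a row does not reach is not made up. The controller multiplies each number of a shift by 80 cm and each number of a turn by 0.12 rad. A row lasts 1/12 s, in which the tool goes at most 41.7 mm and 7.16 degrees, less where a joint would pass 70% of its speed; a pose out of reach is approached as far as the arm can. A call with a number of a shift or a turn outside -1 to 1 is refused whole. A call with a gripper value outside its range is refused whole. The fingers move at their own pace and stop on an object; "grip_force" is the grip in N (left out, the last holds). Time passes only in rows, so rows that do not move let the fingers close. It gives the time, the measured TCP pose, the force, the opening and the grip force at its end, in the units of the state.
- arm.read_state(): the state, without advancing time (a new reading comes with each control period).
- arm.grab_frame(name): name is "scene" or "top"; returns the picture (400x640x3 uint8, blue, green, red); there is no depth.
- arm.calibration(name): a dict with "vfov" (degrees; the focal length in pixels is half the picture's height over the tangent of half this angle, whatever the lens; pixels are square), "cx", "cy" (the principal point, pixels), "view" (4x4, takes a point from world to camera coordinates). Camera axes: x right, y down, z forward; pixel columns grow to the right and rows downward; lengths in m; the calibration is good to about 2 mm. A picture is of the moment at which its call begins. calibration takes no time and is no camera call.
- arm.hand_in(): hands the job in; it is judged then, once.
Trained networks look in the newest picture that a camera, given by its name, has taken for a name from the list of things; names that differ only in an ending like _2 or _b are one class to them, and where a whole thing is asked for, a point or a joint stands for the part that bears it (a point fixed in the world has none). Each returns a list of dicts, best first, with "conf" (0 to 1); they miss things now and then, are a little off and sometimes report something else, mostly with a low value. They report only what shows in the picture. A call takes as long as a camera call. They do not tell look-alikes from the thing itself.
- arm.search_frame(target, camera): "box" ([left, top, width, height] in pixels, round what is visible of it).
- arm.regions_of(target, camera): "region" (400x640 bool, what is visible of it) and "box" ([left, top, width, height] in pixels, round what is visible of it).
The state is a dict: "clock": time; "q": joint angles; "qd": joint speeds; "tau": joint torques, N m; "tool_pos": TCP position; "tcp_rot": TCP orientation; "ft_force": force on the tool from outside, world axes, zero at the start; "torque": the same for the moment, N m; "grip_width": finger opening in m; "gripper_force": force on a finger pad.
Only numpy, scipy, OpenCV 4.12 (cv2) and the standard library are available. Lean on these libraries where they do the work, as an engineer would, in place of code of your own. Each camera call takes 0.05 s, during which the arm holds its last target. There are 200 camera calls.

## Working session

There is one attempt and no reset: what is moved stays moved. The work goes in short steps, Python scripts to look and compute and a tool call to move; the robot and the scene stay as the last step left them, time stands still between calls to the robot, and variables do not carry over. Pictures are saved under pics/ and viewed, at most 10 in all, crops included, and the job is handed in when it is done.

Besides the shell and the picture viewer there is one more tool, called after ">>>" in YAML: its name, and indented under it one key for each argument. drive_tool: Moves the arm, as the interface text tells. Its arguments: {"type":"object","properties":{"moves":{"type":"array"},"grip_force":{"type":"number"}},"required":["moves"]}

```bash
mkdir -p pics; python3 - <<'E'
from station import arm
import cv2,numpy as np
for n in("top","scene"):
    f=arm.grab_frame(n); cv2.imwrite(f"pics/{n}0.png",f)
    c=arm.calibration(n); print(n,c["vfov"],c["cx"],c["cy"],np.round(c["view"],4).tolist(), [k for k in c])
    for t in("tray","wedge_a","block"):
        print(t,[(np.round(d["box"]).tolist(),round(d["conf"],2)) for d in arm.search_frame(t,n)])
s=arm.read_state();print(s["clock"],s["tool_pos"],np.round(s["tcp_rot"],3).tolist())
E
```

```text
top 49.30219841434821 320.55437551592667 204.99948005281342 [[-0.0026, -1.0, -0.0032, -0.0831], [-0.991, 0.003, -0.1341, 0.4935], [0.1341, 0.0028, -0.991, 1.177], [0.0, 0.0, 0.0, 1.0]] ['vfov', 'cx', 'cy', 'view']
tray [([190.0, 182.0, 54.0, 33.0], 0.82)]
wedge_a [([422.0, 212.0, 33.0, 25.0], 0.7), ([358.0, 219.0, 32.0, 26.0], 0.68), ([289.0, 208.0, 30.0, 22.0], 0.64)]
block [([396.0, 158.0, 31.0, 35.0], 0.83)]
scene 44.83921179960324 322.1368745932712 209.67476854723736 [[0.863, -0.5052, 0.0005, -0.475], [-0.3037, -0.5196, -0.7986, 0.1482], [0.4037, 0.6891, -0.6018, 0.9774], [0.0, 0.0, 0.0, 1.0]] ['vfov', 'cx', 'cy', 'view']
tray []
wedge_a [([308.0, 249.0, 40.0, 35.0], 0.77), ([281.0, 199.0, 38.0, 29.0], 0.75), ([370.0, 301.0, 49.0, 44.0], 0.7)]
block [([396.0, 256.0, 47.0, 39.0], 0.68)]
0.4 [0.2123559  0.56113516 0.23116868] [[-0.935, 0.354, -0.0], [0.354, 0.935, -0.0], [0.0, -0.0, -1.0]]
```

View pics/top0.png

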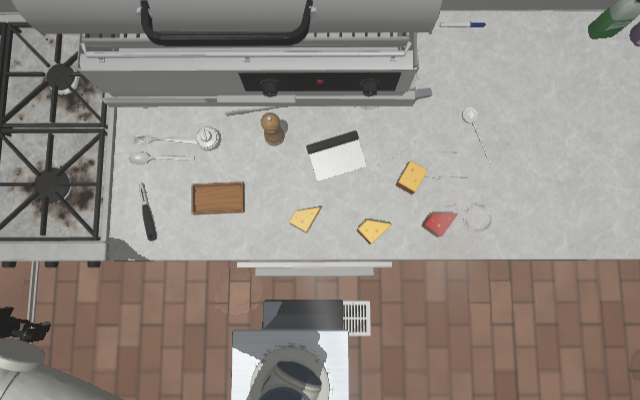

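View pics/scene0.png

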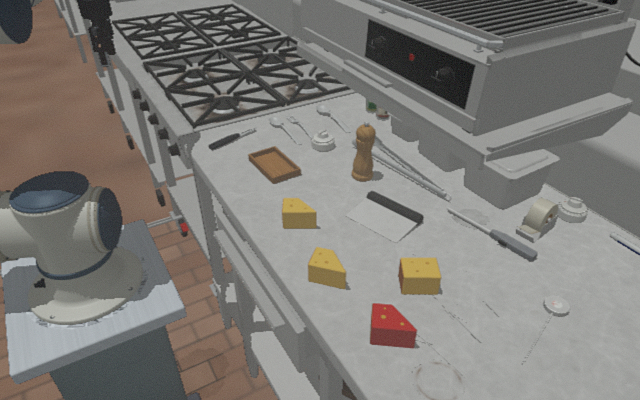

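Candidates for the wedges in the top view are yellow (305,218), yellow (373,230), red look-alike (439,223) and the yellow block (411,177). I choose the two yellow ones at (305,218) and (373,230). The tray is at (218,198).

```bash
cat >h.py <<'E'
from station import arm
import cv2,numpy as np
from scipy.optimize import minimize
W=np.array([[-28,-40],[28,4],[28,40],[-28,40]])/1e3
def prism(P,h,z0=0): return np.vstack([np.c_[P,np.full(len(P),z0)],np.c_[P,np.full(len(P),z0+h)]])
WEDGE=prism(W,.05); TRAY=prism(np.array([[-43,-73],[43,-73],[43,73],[-43,73]])/1e3,.02)
BLOCK=prism(np.array([[-28,-36],[28,-36],[28,36],[-28,36]])/1e3,.05)
C={n:arm.calibration(n) for n in("top","scene")}
def proj(n,p):
    c=C[n];V=np.array(c["view"]);q=p@V[:3,:3].T+V[:3,3];f=200/np.tan(np.radians(c["vfov"]/2))
    return np.c_[f*q[:,0]/q[:,2]+c["cx"],f*q[:,1]/q[:,2]+c["cy"]]
def ray(n,uv,z):
    c=C[n];V=np.array(c["view"]);f=200/np.tan(np.radians(c["vfov"]/2))
    d=V[:3,:3].T@np.array([(uv[0]-c["cx"])/f,(uv[1]-c["cy"])/f,1]);o=-V[:3,:3].T@V[:3,3]
    return (o+d*(z-o[2])/d[2])[:2]
def place(M,x,z=0):
    c,s=np.cos(x[2]),np.sin(x[2]);return np.c_[M[:,:2]@np.array([[c,s],[-s,c]])+x[:2],M[:,2]+z]
S=4
def cost(x,M,masks,z=0):
    r=0
    for n,m in masks.items():
        b=m["o"];h=cv2.convexHull(((proj(n,place(M,x,z))-b+.5)*S-.5).astype(np.float32)).reshape(-1,2)
        im=np.zeros(m["m"].shape,np.uint8);cv2.fillConvexPoly(im,np.round(h*16).astype(np.int32),1,shift=4)
        r+=1-(im&m["m"]).sum()/max(1,(im|m["m"]).sum())
    return r/len(masks)
def prep(region,pad=25):
    ys,xs=np.nonzero(region);o=np.array([max(0,xs.min()-pad),max(0,ys.min()-pad)])
    c=region[o[1]:ys.max()+pad,o[0]:xs.max()+pad].astype(np.float32)
    return {"o":o,"m":(cv2.resize(c,None,fx=S,fy=S,interpolation=cv2.INTER_LINEAR)>.5).astype(np.uint8)}
def fit(M,masks,xy,z=0,angs=np.arange(0,360,30)):
    c=sorted((cost([*xy,np.radians(a)],M,masks,z),a) for a in angs)[:4];R=[]
    for _,a in c:
        x0=np.array([*xy,np.radians(a)])
        for st in(.01,.003):
            s=np.vstack([x0,x0+np.diag([st,st,st*20])]);o=minimize(cost,x0,(M,masks,z),method="Nelder-Mead",options=dict(initial_simplex=s,xatol=1e-5,fatol=1e-5));x0=o.x
        R.append((round(o.fun,3),np.round(x0[:2],4).tolist(),round(np.degrees(x0[2])%360,1)))
    return sorted(R)[:3]
E
python3 - <<'E'
from h import *
F={n:arm.grab_frame(n) for n in C}
reg={n:{t:arm.regions_of(t,n) for t in("wedge_a","block","tray")} for n in C}
def near(n,t,px):
    L=[d for d in reg[n][t] if abs(d["box"][0]+d["box"][2]/2-px[0])<25 and abs(d["box"][1]+d["box"][3]/2-px[1])<25]
    return prep(np.array(L[0]["region"])) if L else None
for name,t,M,pt,ps in(("L","wedge_a",WEDGE,(305,219),(300,213)),("R","wedge_a",WEDGE,(373,231),(328,267)),("block","block",BLOCK,(411,176),(419,275)),("tray","tray",TRAY,(217,198),(274,164))):
    m={"top":near("top",t,pt),"scene":near("scene",t,ps)};m={k:v for k,v in m.items() if v}
    print(name,list(m),fit(M,m,ray("top",pt,.025)))
    for k in m: print("   ",k,fit(M,{k:m[k]},ray("top",pt,.025))[:2])
a=cv2.resize(F["top"][175:255,180:470],None,fx=2.7,fy=2.7,interpolation=cv2.INTER_CUBIC)
b=cv2.resize(F["scene"][135:350,240:450],None,fx=1.7,fy=1.7,interpolation=cv2.INTER_CUBIC)
o=np.zeros((a.shape[0]+b.shape[0],max(a.shape[1],b.shape[1]),3),np.uint8);o[:a.shape[0],:a.shape[1]]=a;o[a.shape[0]:,:b.shape[1]]=b
cv2.imwrite("pics/crop1.png",o);print(o.shape)
E
```

```text
L ['top', 'scene'] [(np.float64(0.302), [0.4539, -0.0385], np.float64(251.7)), (np.float64(0.302), [0.454, -0.0387], np.float64(252.5)), (np.float64(0.308), [0.4521, -0.0482], np.float64(325.8))]
    top [(np.float64(0.291), [0.4505, -0.0318], np.float64(244.1)), (np.float64(0.297), [0.4439, -0.04], np.float64(270.7))]
    scene [(np.float64(0.234), [0.4523, -0.0278], np.float64(186.4)), (np.float64(0.244), [0.4613, -0.044], np.float64(242.9))]
R ['top'] [(np.float64(0.343), [0.4081, -0.2234], np.float64(257.4)), (np.float64(0.347), [0.4167, -0.2156], np.float64(180.3)), (np.float64(0.361), [0.4139, -0.2332], np.float64(304.3))]
    top [(np.float64(0.343), [0.4081, -0.2234], np.float64(257.4)), (np.float64(0.347), [0.4167, -0.2156], np.float64(180.3))]
block ['top', 'scene'] [(np.float64(0.072), [0.5736, -0.3392], np.float64(57.3)), (np.float64(0.072), [0.5736, -0.3392], np.float64(237.3)), (np.float64(0.073), [0.5737, -0.3392], np.float64(57.4))]
    top [(np.float64(0.056), [0.5736, -0.3393], np.float64(57.5)), (np.float64(0.056), [0.5736, -0.3393], np.float64(237.5))]
    scene [(np.float64(0.085), [0.5751, -0.3377], np.float64(56.3)), (np.float64(0.085), [0.5751, -0.3377], np.float64(236.3))]
tray ['top', 'scene'] [(np.float64(0.068), [0.5194, 0.2079], np.float64(2.3)), (np.float64(0.068), [0.5194, 0.2079], np.float64(182.3)), (np.float64(0.069), [0.5192, 0.2075], np.float64(2.4))]
    top [(np.float64(0.092), [0.5187, 0.2094], np.float64(2.1)), (np.float64(0.092), [0.5187, 0.2094], np.float64(182.1))]
    scene [(np.float64(0.041), [0.5194, 0.2072], np.float64(2.5)), (np.float64(0.041), [0.5194, 0.2072], np.float64(182.5))]
(582, 783, 3)
```

View pics/crop1.png

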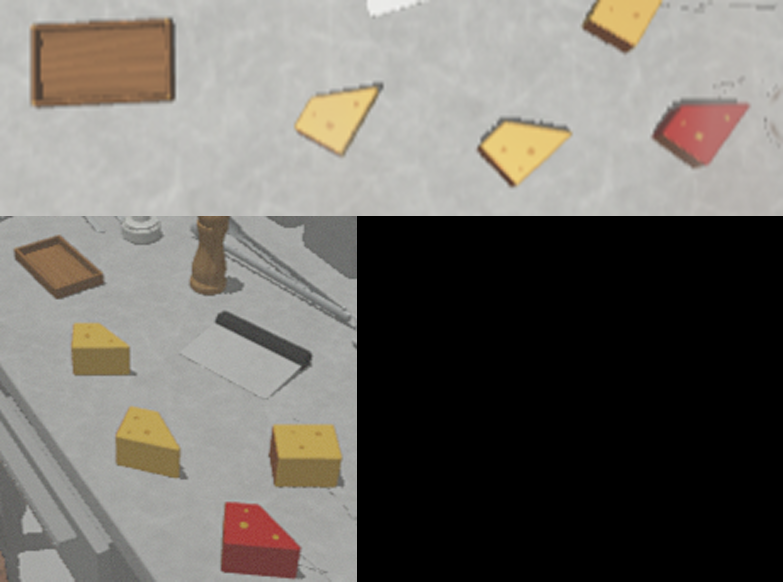

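```bash
cat >>h.py <<'E'
def cmask(f,box,red=False):
    h=cv2.cvtColor(f,cv2.COLOR_BGR2HSV);m=((h[...,0]<35)&(h[...,1]>75)&(h[...,2]>40))
    k=np.zeros(m.shape,bool);x,y,w,hh=box;k[y:y+hh,x:x+w]=1;m=(m&k).astype(np.uint8)
    n,l,s,_=cv2.connectedComponentsWithStats(m);i=1+np.argmax(s[1:,4]);return l==i
E
python3 - <<'E'
from h import *
F={n:arm.grab_frame(n) for n in C}
for name,bt,bs,pt in(("L",(283,200,45,38),(272,190,52,48),(305,219)),("R",(350,210,48,40),(300,240,55,52),(373,231))):
    R={"top":cmask(F["top"],bt),"scene":cmask(F["scene"],bs)};m={k:prep(v) for k,v in R.items()}
    print(name,[(k,int(v.sum())) for k,v in R.items()],fit(WEDGE,m,ray("top",pt,.025)))
    for k in m: print("   ",k,fit(WEDGE,{k:m[k]},ray("top",pt,.025))[:2])
    for d in arm.regions_of("wedge_a","top")[:3]: print(d["box"],np.array(d["region"]).sum(), (np.array(d["region"])&R["top"]).sum())
E
```

```text
L [('top', 453), ('scene', 879)] [(np.float64(0.28), [0.4463, -0.027], np.float64(201.5)), (np.float64(0.315), [0.4548, -0.0355], np.float64(244.1)), (np.float64(0.322), [0.4508, -0.0469], np.float64(329.4))]
    top [(np.float64(0.083), [0.4668, -0.0396], np.float64(60.4)), (np.float64(0.32), [0.449, -0.0309], np.float64(243.2))]
    scene [(np.float64(0.245), [0.4614, -0.0395], np.float64(242.7)), (np.float64(0.245), [0.4615, -0.04], np.float64(242.0))]
[355.6, 217.4, 35.7, 25.9] 525 0
[288.8, 206.9, 32.6, 25.6] 472 449
[421.3, 212.8, 33.6, 25.0] 556 0
R [('top', 471), ('scene', 1157)] [(np.float64(0.292), [0.4204, -0.2195], np.float64(224.1)), (np.float64(0.299), [0.4128, -0.2276], np.float64(251.6)), (np.float64(0.309), [0.4174, -0.233], np.float64(312.4))]
    top [(np.float64(0.283), [0.4089, -0.2271], np.float64(261.3)), (np.float64(0.283), [0.409, -0.2273], np.float64(261.1))]
    scene [(np.float64(0.089), [0.4357, -0.2307], np.float64(39.5)), (np.float64(0.248), [0.4223, -0.228], np.float64(237.6))]
[355.6, 217.4, 35.7, 25.9] 525 471
[288.8, 206.9, 32.6, 25.6] 472 0
[421.3, 212.8, 33.6, 25.0] 556 0
```

```bash
python3 - <<'E'
from h import *
F={n:arm.grab_frame(n) for n in C};D=arm.regions_of("wedge_a","top")
for name,bs,pt,xy,a in(("L",(272,190,52,48),(305,219),(.466,-.039),60),("R",(300,240,55,52),(373,231),(.434,-.230),42)):
    d=[d for d in D if abs(d["box"][0]+d["box"][2]/2-pt[0])<20][0]
    m={"top":prep(np.array(d["region"])),"scene":prep(cmask(F["scene"],bs))}
    for mm in (m,{"top":m["top"]},{"scene":m["scene"]}): print(name,list(mm),fit(WEDGE,mm,xy,angs=[a-8,a,a+8])[0])
E
```

```text
L ['top', 'scene'] (np.float64(0.083), [0.4675, -0.039], np.float64(59.7))
L ['top'] (np.float64(0.051), [0.4678, -0.0391], np.float64(59.9))
L ['scene'] (np.float64(0.106), [0.4678, -0.036], np.float64(59.7))
R ['top', 'scene'] (np.float64(0.08), [0.4347, -0.231], np.float64(41.1))
R ['top'] (np.float64(0.069), [0.4347, -0.2311], np.float64(41.9))
R ['scene'] (np.float64(0.086), [0.4355, -0.2312], np.float64(39.3))
```

>>> drive_tool:
  moves:
    - [-0.0335, -0.0365, 0.008, 0, 1]
    - [-0.0335, -0.0365, 0.008, 0, 1]
    - [-0.0335, -0.0365, 0.008, 0, 1]
    - [-0.0335, -0.0365, 0.008, 0, 1]
    - [-0.0335, -0.0365, 0.008, 0, 1]
    - [-0.0335, -0.0365, 0.008, 0, 1]
    - [-0.0335, -0.0365, 0.008, 0, 1]
    - [-0.0335, -0.0365, 0.008, 0, 1]
  grip_force: 40

```text
clock: 1.82
tool_pos: [0.3304, 0.2651, 0.1799]
tcp_rot: [[-0.935, 0.353, 0.001], [0.353, 0.935, 0.0], [-0.001, 0.001, -1.0]]
ft_force: [1.0, -0.2, 0.2]
grip_width: 0.0854
gripper_force: 0.0
```

```bash
cat >>h.py <<'E'
def plan(xy,z,yaw,n,grip,turn_dir=0,start=None):
    s=arm.read_state();p=np.array(s["tool_pos"]);R=np.array(s["tcp_rot"])
    y0=np.degrees(np.arctan2(R[1,1],R[0,1]));d=(yaw-y0+180)%360-180
    if turn_dir and np.sign(d)!=turn_dir: d+=360*turn_dir
    t=np.array([*xy,z]);st=(t-p)/n;rows=[]
    for i in range(n):
        a=np.radians(y0+d*i/n);ty=np.array([np.cos(a),np.sin(a),0]);tx=np.array([-ty[1],ty[0],0])
        if i==0: print("chk",np.round(tx-R[:,0],3))
        rows.append([round(float(v),3) for v in(st@tx/.8,st@ty/.8,-st[2]/.8,-np.radians(d/n)/.12)]+[grip])
    print("t",round(s["clock"],2),"pos",np.round(p,4),"yaw",round(y0,1),"tilt",np.round(R[:,2],3),"dp",np.round(t-p,4),"dyaw",round(d,1),"w",s["grip_width"],s["gripper_force"],"|row|",np.linalg.norm(rows[0][:3]));
    for r in rows: print(r)
E
python3 -c "
from h import *
plan((.4485,-.0279),.12,59.8,9,1)"
```

```text
chk [-0.    -0.     0.001]
t 1.82 pos [0.3304 0.2651 0.1799] yaw 69.3 tilt [ 0.001  0.    -1.   ] dp [ 0.1181 -0.293  -0.0599] dyaw -9.5 w 0.08540382582376034 0.0 |row| 0.044586993619215906
[-0.03, -0.032, 0.008, 0.154, 1]
[-0.03, -0.032, 0.008, 0.154, 1]
[-0.031, -0.031, 0.008, 0.154, 1]
[-0.031, -0.031, 0.008, 0.154, 1]
[-0.032, -0.03, 0.008, 0.154, 1]
[-0.033, -0.029, 0.008, 0.154, 1]
[-0.033, -0.029, 0.008, 0.154, 1]
[-0.034, -0.028, 0.008, 0.154, 1]
[-0.034, -0.028, 0.008, 0.154, 1]
```

>>> drive_tool:
  moves:
    - [-0.034, -0.036, 0.009, 0.173, 1]
    - [-0.034, -0.036, 0.009, 0.173, 1]
    - [-0.035, -0.035, 0.009, 0.173, 1]
    - [-0.036, -0.034, 0.009, 0.173, 1]
    - [-0.036, -0.034, 0.009, 0.173, 1]
    - [-0.037, -0.033, 0.009, 0.173, 1]
    - [-0.038, -0.032, 0.009, 0.173, 1]
    - [-0.038, -0.032, 0.009, 0.173, 1]

```text
clock: 2.48
tool_pos: [0.4481, -0.0299, 0.1225]
tcp_rot: [[-0.863, 0.505, 0.001], [0.505, 0.863, 0.0], [-0.001, 0.001, -1.0]]
ft_force: [1.4, 1.6, 0.9]
grip_width: 0.0854
gripper_force: 0.0
```

```bash
python3 -c "
from h import *
plan((.4485,-.0279),.02,59.8,5,1)"
```

```text
chk [-0.    -0.     0.001]
t 2.48 pos [ 0.4481 -0.0299  0.1225] yaw 59.7 tilt [ 0.001  0.    -1.   ] dp [ 0.0004  0.002  -0.1025] dyaw 0.1 w 0.08538982785038102 0.0 |row| 0.026
[0.0, 0.0, 0.026, -0.003, 1]
[0.0, 0.0, 0.026, -0.003, 1]
[0.0, 0.0, 0.026, -0.003, 1]
[0.0, 0.0, 0.026, -0.003, 1]
[0.0, 0.0, 0.026, -0.003, 1]
```

>>> drive_tool:
  moves:
    - [0.001, 0.002, 0.026, 0, 1]
    - [0, 0, 0.026, 0, 1]
    - [0, 0, 0.026, 0, 1]
    - [0, 0, 0.026, 0, 1]
    - [0, 0, 0.024, 0, 1]
    - [0, 0, 0, 0, 1]
    - [0, 0, 0, 0, -1]
    - [0, 0, 0, 0, -1]
  grip_force: 45

```text
clock: 3.15
tool_pos: [0.4485, -0.0261, 0.0214]
tcp_rot: [[-0.864, 0.504, 0.002], [0.504, 0.864, -0.0], [-0.001, 0.001, -1.0]]
ft_force: [-0.3, -0.4, 3.6]
grip_width: 0.0638
gripper_force: 2.4
```

>>> drive_tool:
  moves:
    - [0, 0, 0, 0, -1]
    - [0, 0, 0, 0, -1]
    - [0, 0, 0, 0, -1]
    - [0, 0, 0, 0, -1]

```text
clock: 3.48
tool_pos: [0.4492, -0.0262, 0.0223]
tcp_rot: [[-0.864, 0.504, 0.004], [0.504, 0.864, -0.001], [-0.004, 0.001, -1.0]]
ft_force: [-0.5, -0.3, 6.9]
grip_width: 0.055
gripper_force: 50.1
```

>>> drive_tool:
  moves:
    - [0, 0, -0.02, 0, -1]
    - [0, 0, -0.035, 0, -1]
    - [0, 0, -0.035, 0, -1]
    - [0, 0, -0.02, 0, -1]
    - [0, 0, 0, 0, -1]

```text
clock: 3.9
tool_pos: [0.45, -0.0262, 0.1129]
tcp_rot: [[-0.864, 0.504, 0.008], [0.504, 0.864, -0.001], [-0.007, 0.003, -1.0]]
ft_force: [0.4, 0.3, -0.5]
grip_width: 0.0552
gripper_force: 49.3
```

```bash
python3 -c "
from h import *
plan((.5177,.2505),.11,2.3,10,-1)"
```

```text
chk [-0.    -0.     0.007]
t 3.9 pos [ 0.45   -0.0262  0.1129] yaw 59.8 tilt [ 0.008 -0.001 -1.   ] dp [ 0.0677  0.2767 -0.0029] dyaw -57.5 w 0.05523416830416349 49.33150961995125 |row| 0.0354400902933387
[0.01, 0.034, 0.0, 0.836, -1]
[0.013, 0.033, 0.0, 0.836, -1]
[0.017, 0.031, 0.0, 0.836, -1]
[0.02, 0.03, 0.0, 0.836, -1]
[0.023, 0.027, 0.0, 0.836, -1]
[0.025, 0.025, 0.0, 0.836, -1]
[0.028, 0.022, 0.0, 0.836, -1]
[0.03, 0.02, 0.0, 0.836, -1]
[0.032, 0.016, 0.0, 0.836, -1]
[0.033, 0.013, 0.0, 0.836, -1]
```

>>> drive_tool:
  moves:
    - [0.01, 0.034, 0, 0.836, -1]
    - [0.013, 0.033, 0, 0.836, -1]
    - [0.017, 0.031, 0, 0.836, -1]
    - [0.02, 0.03, 0, 0.836, -1]
    - [0.023, 0.027, 0, 0.836, -1]
    - [0.025, 0.025, 0, 0.836, -1]
    - [0.028, 0.022, 0, 0.836, -1]
    - [0.03, 0.02, 0, 0.836, -1]

```text
clock: 4.57
tool_pos: [0.5009, 0.1967, 0.1062]
tcp_rot: [[-0.233, 0.972, -0.002], [0.972, 0.233, -0.001], [-0.0, -0.002, -1.0]]
ft_force: [0.7, -0.1, -1.7]
grip_width: 0.055
gripper_force: 49.2
```

>>> drive_tool:
  moves:
    - [0.032, 0.016, 0, 0.836, -1]
    - [0.033, 0.013, 0, 0.836, -1]
    - [0, 0, 0, 0, -1]
    - [0, 0, 0, 0, -1]

```text
clock: 4.9
tool_pos: [0.5136, 0.2517, 0.1059]
tcp_rot: [[-0.043, 0.999, -0.003], [0.999, 0.043, -0.001], [-0.001, -0.003, -1.0]]
ft_force: [1.0, 0.0, -1.4]
grip_width: 0.0552
gripper_force: 49.3
```

```bash
python3 - <<'E'
from h import *
plan((.5177,.2505),.05,2.3,2,-1)
f=arm.grab_frame("scene");g=arm.grab_frame("top")
cv2.imwrite("pics/held.png",np.hstack([cv2.resize(f[80:220,210:350],(390,390)),cv2.resize(g[140:260,170:290],(390,390))]))
E
```

```text
chk [0.    0.    0.001]
t 4.9 pos [0.5136 0.2517 0.1059] yaw 2.5 tilt [-0.003 -0.001 -1.   ] dp [ 0.0041 -0.0012 -0.0559] dyaw -0.2 w 0.055168809204334625 49.291526824235916 |row| 0.03514256678161116
[-0.001, 0.003, 0.035, 0.012, -1]
[-0.001, 0.003, 0.035, 0.012, -1]
```

View pics/held.png

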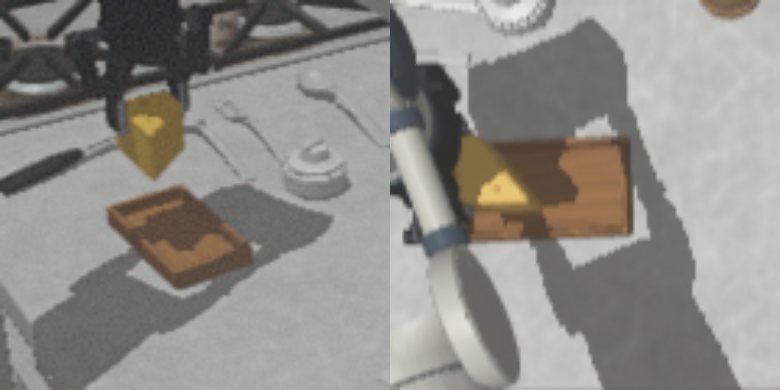

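>>> drive_tool:
  moves:
    - [-0.002, 0.005, 0.02, 0, -1]
    - [0, 0, 0.03, 0, -1]
    - [0, 0, 0.025, 0, -1]
    - [0, 0, 0.012, 0, -1]
    - [0, 0, 0, 0, -1]
    - [0, 0, 0, 0, -1]

```text
clock: 5.5
tool_pos: [0.5183, 0.2486, 0.0385]
tcp_rot: [[-0.039, 0.999, -0.001], [0.999, 0.039, -0.0], [-0.0, -0.001, -1.0]]
ft_force: [0.0, 0.8, -1.8]
grip_width: 0.0548
gripper_force: 49.3
```

>>> drive_tool:
  moves:
    - [0.002, 0, 0.004, 0, -1]
    - [0, 0, 0.004, 0, -1]
    - [0, 0, 0.004, 0, -1]
    - [0, 0, 0, 0, -1]
    - [0, 0, 0, 0, -1]

```text
clock: 5.92
tool_pos: [0.5184, 0.2511, 0.0289]
tcp_rot: [[-0.04, 0.999, -0.0], [0.999, 0.04, -0.0], [-0.0, -0.0, -1.0]]
ft_force: [-0.7, -0.3, -1.0]
grip_width: 0.0553
gripper_force: 49.3
```

>>> drive_tool:
  moves:
    - [0, 0, 0.0015, 0, -1]
    - [0, 0, 0, 0, 0.8]
    - [0, 0, 0, 0, 0.8]
    - [0, 0, 0, 0, 0.8]
    - [0, 0, 0, 0, 0.8]
    - [0, 0, -0.02, 0, 1]
    - [0, 0, -0.05, 0, 1]
    - [0, 0, -0.05, 0, 1]

```text
clock: 6.58
tool_pos: [0.517, 0.2504, 0.1223]
tcp_rot: [[-0.04, 0.999, -0.005], [0.999, 0.04, -0.002], [-0.002, -0.005, -1.0]]
ft_force: [1.5, 1.6, 0.7]
grip_width: 0.0856
gripper_force: 0.0
```

```bash
python3 -c "
from h import *
plan((.4202,-.2145),.14,-138.7,22,1)"
```

```text
chk [0.    0.    0.002]
t 6.58 pos [0.517  0.2504 0.1223] yaw 2.3 tilt [-0.005 -0.002 -1.   ] dp [-0.0968 -0.4649  0.0177] dyaw -141.0 w 0.08556805069237335 0.0 |row| 0.02694438717061496
[-0.026, -0.007, -0.001, 0.932, 1]
[-0.027, -0.004, -0.001, 0.932, 1]
[-0.027, -0.001, -0.001, 0.932, 1]
[-0.027, 0.002, -0.001, 0.932, 1]
[-0.026, 0.005, -0.001, 0.932, 1]
[-0.026, 0.008, -0.001, 0.932, 1]
[-0.025, 0.011, -0.001, 0.932, 1]
[-0.023, 0.014, -0.001, 0.932, 1]
[-0.021, 0.016, -0.001, 0.932, 1]
[-0.02, 0.019, -0.001, 0.932, 1]
[-0.017, 0.021, -0.001, 0.932, 1]
[-0.015, 0.022, -0.001, 0.932, 1]
[-0.012, 0.024, -0.001, 0.932, 1]
[-0.01, 0.025, -0.001, 0.932, 1]
[-0.007, 0.026, -0.001, 0.932, 1]
[-0.004, 0.027, -0.001, 0.932, 1]
[-0.001, 0.027, -0.001, 0.932, 1]
[0.002, 0.027, -0.001, 0.932, 1]
[0.005, 0.026, -0.001, 0.932, 1]
[0.008, 0.026, -0.001, 0.932, 1]
[0.011, 0.025, -0.001, 0.932, 1]
[0.014, 0.023, -0.001, 0.932, 1]
```

>>> drive_tool:
  moves:
    - [-0.026, -0.007, -0.003, 0.93, 1]
    - [-0.027, -0.004, -0.003, 0.93, 1]
    - [-0.027, -0.001, -0.003, 0.93, 1]
    - [-0.027, 0.002, -0.003, 0.93, 1]
    - [-0.026, 0.005, -0.003, 0.93, 1]
    - [-0.026, 0.008, -0.003, 0.93, 1]
    - [-0.025, 0.011, -0.001, 0.93, 1]
    - [-0.023, 0.014, -0.001, 0.93, 1]

```text
clock: 7.25
tool_pos: [0.481, 0.0811, 0.1401]
tcp_rot: [[0.757, 0.654, 0.001], [0.654, -0.757, 0.0], [0.001, 0.0, -1.0]]
ft_force: [-0.2, -0.0, 0.1]
grip_width: 0.0852
gripper_force: 0.0
```

>>> drive_tool:
  moves:
    - [-0.021, 0.016, -0.001, 0.93, 1]
    - [-0.02, 0.019, -0.001, 0.93, 1]
    - [-0.017, 0.021, -0.001, 0.93, 1]
    - [-0.015, 0.022, -0.001, 0.93, 1]
    - [-0.012, 0.024, -0.001, 0.93, 1]
    - [-0.01, 0.025, -0.001, 0.93, 1]
    - [-0.007, 0.026, -0.001, 0.93, 1]
    - [-0.004, 0.027, -0.001, 0.93, 1]

```text
clock: 7.92
tool_pos: [0.4457, -0.0877, 0.1464]
tcp_rot: [[0.984, -0.18, 0.001], [-0.18, -0.984, -0.0], [0.001, 0.0, -1.0]]
ft_force: [0.4, -0.3, -1.2]
grip_width: 0.0852
gripper_force: 0.0
```

```bash
python3 - <<'E'
from h import *
plan((.4202,-.2145),.13,-138.7,6,1)
F={n:arm.grab_frame(n) for n in C}
m={"top":prep(cmask(F["top"],(190,180,60,36))*0+1)} if 0 else None
cv2.imwrite("pics/after1.png",np.hstack([cv2.resize(F["scene"][130:300,230:400],(390,390)),cv2.resize(F["top"][140:260,170:290],(390,390))]))
E
```

```text
chk [ 0.    -0.    -0.001]
t 7.92 pos [ 0.4457 -0.0877  0.1464] yaw -100.3 tilt [ 0.001 -0.    -1.   ] dp [-0.0255 -0.1268 -0.0164] dyaw -38.4 w 0.08520890740078223 0.0 |row| 0.02716615541441225
[-0.0, 0.027, 0.003, 0.93, 1]
[0.003, 0.027, 0.003, 0.93, 1]
[0.005, 0.026, 0.003, 0.93, 1]
[0.008, 0.026, 0.003, 0.93, 1]
[0.011, 0.025, 0.003, 0.93, 1]
[0.014, 0.023, 0.003, 0.93, 1]
```

View pics/after1.png

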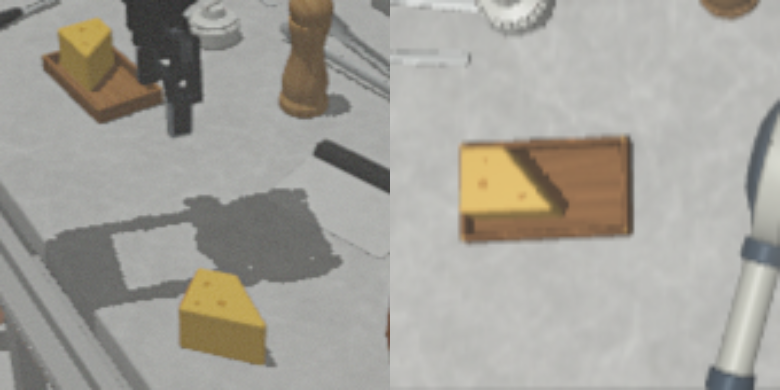

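The first wedge lies in the tray at the left (+y) end, about (490,180) in the crop. The second is still at its place. I'll go on to it.

>>> drive_tool:
  moves:
    - [0, 0.027, 0.003, 0.93, 1]
    - [0.003, 0.027, 0.003, 0.93, 1]
    - [0.005, 0.026, 0.003, 0.93, 1]
    - [0.008, 0.026, 0.003, 0.93, 1]
    - [0.011, 0.025, 0.003, 0.93, 1]
    - [0.014, 0.023, 0.003, 0.93, 1]
    - [0, 0, 0, 0, 1]

```text
clock: 8.6
tool_pos: [0.4204, -0.2161, 0.1311]
tcp_rot: [[0.66, -0.752, -0.001], [-0.752, -0.66, -0.001], [-0.0, 0.001, -1.0]]
ft_force: [0.5, -0.1, -0.7]
grip_width: 0.0853
gripper_force: 0.0
```

```bash
python3 - <<'E'
from h import *
plan((.4202,-.2145),.02,-138.7,4,1)
g=arm.grab_frame("top");h=cv2.cvtColor(g,cv2.COLOR_BGR2HSV);print(h[195,196],h[192,200],h[200,230],h[185,215])
D=[d for d in arm.regions_of("wedge_a","top") if d["box"][0]<250]
if D: print(D[0]["box"],fit(WEDGE,{"top":prep(np.array(D[0]["region"]))},(.5194,.2285),.006,[-8,0,8])[0])
E
```

```text
chk [0. 0. 0.]
t 8.6 pos [ 0.4204 -0.2161  0.1311] yaw -138.7 tilt [-0.001 -0.001 -1.   ] dp [-0.0002  0.0016 -0.1111] dyaw 0.0 w 0.08533838583873381 0.0 |row| 0.035
[-0.0, -0.0, 0.035, -0.001, 1]
[-0.0, -0.0, 0.035, -0.001, 1]
[-0.0, -0.0, 0.035, -0.001, 1]
[-0.0, -0.0, 0.035, -0.001, 1]
[ 21 128 226] [ 21 128 226] [ 13 118 160] [ 14  98 104]
[192.2, 186.1, 29.7, 22.6] (np.float64(0.158), [0.5206, 0.2311], np.float64(2.1))
```

>>> drive_tool:
  moves:
    - [-0.001, -0.001, 0.034, 0, 1]
    - [0, 0, 0.034, 0, 1]
    - [0, 0, 0.034, 0, 1]
    - [0, 0, 0.034, 0, 1]
    - [0, 0, 0, 0, 1]
    - [0, 0, 0, 0, -1]
    - [0, 0, 0, 0, -1]
    - [0, 0, 0, 0, -1]

```text
clock: 9.37
tool_pos: [0.4226, -0.2134, 0.026]
tcp_rot: [[0.665, -0.747, 0.004], [-0.747, -0.665, -0.003], [0.004, -0.001, -1.0]]
ft_force: [0.0, -0.2, -0.8]
grip_width: 0.0551
gripper_force: 49.6
```

>>> drive_tool:
  moves:
    - [0, 0, 0, 0, -1]
    - [0, 0, 0, 0, -1]
    - [0, 0, 0, 0, -1]
    - [0, 0, 0, 0, -1]

```text
clock: 9.7
tool_pos: [0.4228, -0.2134, 0.0258]
tcp_rot: [[0.664, -0.747, 0.004], [-0.747, -0.664, -0.002], [0.004, -0.002, -1.0]]
ft_force: [0.7, 1.5, 7.0]
grip_width: 0.055
gripper_force: 50.7
```

>>> drive_tool:
  moves:
    - [0, 0, -0.02, 0, -1]
    - [0, 0, -0.035, 0, -1]
    - [0, 0, -0.035, 0, -1]
    - [0, 0, -0.02, 0, -1]
    - [0, 0, 0, 0, -1]

```text
clock: 10.12
tool_pos: [0.4233, -0.214, 0.1164]
tcp_rot: [[0.664, -0.748, 0.008], [-0.748, -0.664, -0.004], [0.008, -0.003, -1.0]]
ft_force: [0.4, -0.4, -1.2]
grip_width: 0.0548
gripper_force: 49.8
```

```bash
python3 -c "
from h import *
plan((.5211,.1645),.115,2.3,22,-1)"
```

```text
chk [ 0.    -0.    -0.008]
t 10.12 pos [ 0.4233 -0.214   0.1164] yaw -138.4 tilt [ 0.008 -0.004 -1.   ] dp [ 0.0978  0.3785 -0.0014] dyaw 140.7 w 0.054763862489733986 49.78093167766929 |row| 0.021633307652783935
[-0.012, -0.018, 0.0, -0.93, -1]
[-0.01, -0.02, 0.0, -0.93, -1]
[-0.008, -0.021, 0.0, -0.93, -1]
[-0.006, -0.021, 0.0, -0.93, -1]
[-0.003, -0.022, 0.0, -0.93, -1]
[-0.001, -0.022, 0.0, -0.93, -1]
[0.002, -0.022, 0.0, -0.93, -1]
[0.004, -0.022, 0.0, -0.93, -1]
[0.007, -0.021, 0.0, -0.93, -1]
[0.009, -0.02, 0.0, -0.93, -1]
[0.011, -0.019, 0.0, -0.93, -1]
[0.013, -0.018, 0.0, -0.93, -1]
[0.015, -0.016, 0.0, -0.93, -1]
[0.017, -0.015, 0.0, -0.93, -1]
[0.018, -0.013, 0.0, -0.93, -1]
[0.02, -0.01, 0.0, -0.93, -1]
[0.021, -0.008, 0.0, -0.93, -1]
[0.021, -0.006, 0.0, -0.93, -1]
[0.022, -0.003, 0.0, -0.93, -1]
[0.022, -0.001, 0.0, -0.93, -1]
[0.022, 0.002, 0.0, -0.93, -1]
[0.022, 0.004, 0.0, -0.93, -1]
```

>>> drive_tool:
  moves:
    - [-0.012, -0.018, -0.002, -0.93, -1]
    - [-0.01, -0.02, -0.002, -0.93, -1]
    - [-0.008, -0.021, -0.002, -0.93, -1]
    - [-0.006, -0.021, -0.002, -0.93, -1]
    - [-0.003, -0.022, 0, -0.93, -1]
    - [-0.001, -0.022, 0, -0.93, -1]
    - [0.002, -0.022, 0, -0.93, -1]
    - [0.004, -0.022, 0, -0.93, -1]

```text
clock: 10.78
tool_pos: [0.4564, -0.0748, 0.116]
tcp_rot: [[0.999, 0.054, -0.001], [0.054, -0.999, 0.0], [-0.001, -0.001, -1.0]]
ft_force: [0.1, 0.3, -2.1]
grip_width: 0.0551
gripper_force: 49.7
```

>>> drive_tool:
  moves:
    - [0.007, -0.021, 0, -0.93, -1]
    - [0.009, -0.02, 0, -0.93, -1]
    - [0.011, -0.019, 0, -0.93, -1]
    - [0.013, -0.018, 0, -0.93, -1]
    - [0.015, -0.016, 0, -0.93, -1]
    - [0.017, -0.015, 0, -0.93, -1]
    - [0.018, -0.013, 0, -0.93, -1]
    - [0.02, -0.01, 0, -0.93, -1]

```text
clock: 11.45
tool_pos: [0.492, 0.0625, 0.1159]
tcp_rot: [[0.584, 0.812, -0.002], [0.812, -0.584, 0.0], [-0.001, -0.001, -1.0]]
ft_force: [0.6, -0.4, -1.1]
grip_width: 0.0553
gripper_force: 49.7
```

>>> drive_tool:
  moves:
    - [0.021, -0.008, 0, -0.93, -1]
    - [0.021, -0.006, 0, -0.93, -1]
    - [0.022, -0.003, 0, -0.93, -1]
    - [0.022, -0.001, 0, -0.93, -1]
    - [0.022, 0.002, 0, -0.93, -1]
    - [0.022, 0.004, 0, -0.93, -1]
    - [0, 0, 0, 0, -1]
    - [0, 0, 0, 0, -1]

```text
clock: 12.12
tool_pos: [0.5191, 0.1648, 0.1158]
tcp_rot: [[-0.04, 0.999, -0.002], [0.999, 0.04, -0.001], [-0.001, -0.002, -1.0]]
ft_force: [-0.7, 0.1, -1.8]
grip_width: 0.0551
gripper_force: 49.7
```

```bash
python3 -c "
from h import *
plan((.5211,.1645),.04,2.3,1,-1)
f=arm.grab_frame('scene');g=arm.grab_frame('top')
cv2.imwrite('pics/held2.png',np.hstack([cv2.resize(f[80:220,210:350],(390,390)),cv2.resize(g[140:260,170:290],(390,390))]))"
```

```text
chk [0.    0.    0.001]
t 12.12 pos [0.5191 0.1648 0.1158] yaw 2.3 tilt [-0.002 -0.001 -1.   ] dp [ 0.002  -0.0003 -0.0758] dyaw 0.0 w 0.055096209927264383 49.68418562784791 |row| 0.0950263121456368
[-0.001, 0.002, 0.095, -0.003, -1]
```

View pics/held2.png

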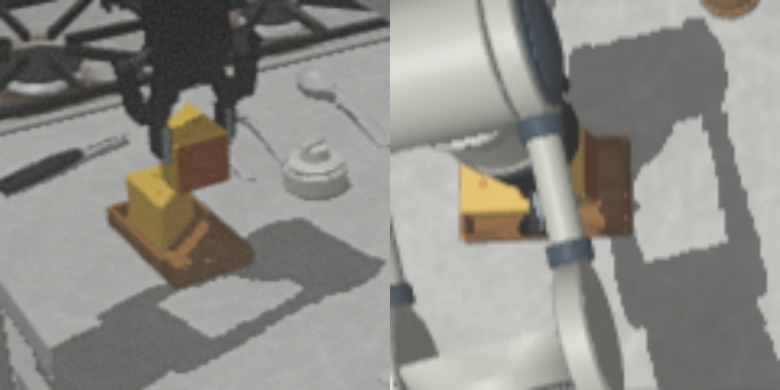

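>>> drive_tool:
  moves:
    - [0, 0.002, 0.02, 0, -1]
    - [0, 0, 0.03, 0, -1]
    - [0, 0, 0.025, 0, -1]
    - [0, 0, 0.015, 0, -1]
    - [0, 0, 0, 0, -1]
    - [0, 0, 0, 0, -1]

```text
clock: 12.72
tool_pos: [0.5209, 0.1638, 0.0449]
tcp_rot: [[-0.038, 0.999, -0.001], [0.999, 0.038, -0.0], [-0.0, -0.001, -1.0]]
ft_force: [0.0, -0.6, -1.5]
grip_width: 0.055
gripper_force: 49.6
```

>>> drive_tool:
  moves:
    - [0, 0, 0.005, 0, -1]
    - [0, 0, 0.005, 0, -1]
    - [0, 0, 0.004, 0, -1]
    - [0, 0, 0.002, 0, -1]
    - [0, 0, 0, 0, -1]
    - [0, 0, 0, 0, -1]

```text
clock: 13.22
tool_pos: [0.5212, 0.1645, 0.0325]
tcp_rot: [[-0.04, 0.999, -0.0], [0.999, 0.04, -0.0], [-0.0, -0.0, -1.0]]
ft_force: [-0.1, 0.5, -2.2]
grip_width: 0.055
gripper_force: 49.6
```

>>> drive_tool:
  moves:
    - [0, 0, 0.0015, 0, -1]
    - [0, 0, 0, 0, 0.8]
    - [0, 0, 0, 0, 0.8]
    - [0, 0, 0, 0, 0.8]
    - [0, 0, 0, 0, 0.8]
    - [0, 0, -0.02, 0, 1]
    - [0, 0, -0.05, 0, 1]
    - [0, 0, -0.05, 0, 1]

```text
clock: 13.88
tool_pos: [0.5197, 0.1641, 0.1261]
tcp_rot: [[-0.04, 0.999, -0.005], [0.999, 0.04, -0.001], [-0.001, -0.005, -1.0]]
ft_force: [1.2, 0.5, 1.2]
grip_width: 0.0854
gripper_force: 0.0
```

>>> drive_tool:
  moves:
    - [-0.05, 0, -0.01, 0, 1]
    - [-0.05, 0, -0.01, 0, 1]
    - [-0.05, 0, 0, 0, 1]
    - [-0.05, 0, 0, 0, 1]
    - [-0.05, 0, 0, 0, 1]
    - [-0.05, 0, 0, 0, 1]
    - [-0.02, 0, 0, 0, 1]
    - [0, 0, 0, 0, 1]

```text
clock: 14.55
tool_pos: [0.5312, -0.0952, 0.1433]
tcp_rot: [[-0.035, 0.999, -0.0], [0.999, 0.035, -0.001], [-0.001, -0.0, -1.0]]
ft_force: [0.2, 0.4, -0.3]
grip_width: 0.0854
gripper_force: 0.0
```

```bash
python3 - <<'E'
from h import *
F={n:arm.grab_frame(n) for n in C}
cv2.imwrite("pics/after2.png",np.hstack([cv2.resize(F["scene"][110:230,220:340],(390,390)),cv2.resize(F["top"][150:250,170:270],(390,390))]))
for n in C: print(n,[(np.round(d["box"]).tolist(),round(d["conf"],2)) for d in arm.search_frame("wedge_a",n)],[np.round(d["box"]).tolist() for d in arm.search_frame("block",n)])
E
```

```text
top [([189.0, 185.0, 33.0, 23.0], 0.85), ([210.0, 181.0, 30.0, 24.0], 0.6)] [[393.0, 159.0, 33.0, 33.0]]
scene [([369.0, 301.0, 50.0, 46.0], 0.89), ([268.0, 147.0, 26.0, 27.0], 0.88), ([257.0, 140.0, 21.0, 28.0], 0.84)] [[400.0, 255.0, 40.0, 41.0]]
```

View pics/after2.png

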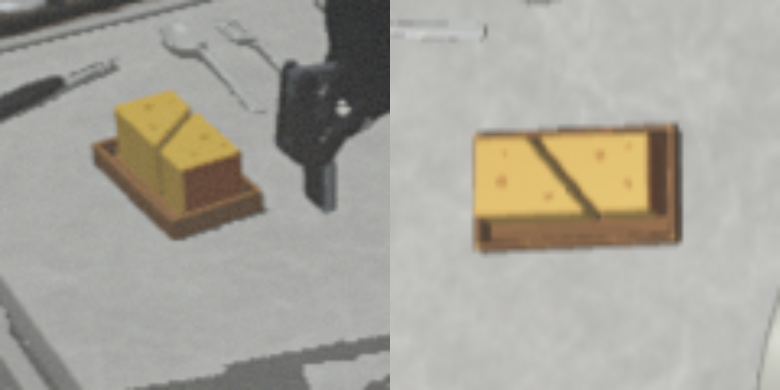

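Both wedges lie flat and head to tail in the tray, with a narrow gap along the cut at about (565,175) in the crop. The rind side faces the short wall, and the block has not moved.

```bash
python3 -c "
from station import arm
print(arm.hand_in())"
```

```text
the job is handed in; nothing more can be done
None
```

Both wedges are packed head to tail in the tray and let go, they look flat and square in the last pictures, the block was left alone, and I handed the job in at about 15 s on the clock; it returned no verdict.

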